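Latch the turner's tool case

ROBOT

A 6-joint arm with a two-finger parallel gripper is mounted at the origin on the work surface. World frame = base frame: x ahead of the robot, y to its left, z up, the work surface at z = 0. Lengths are in mm, angles in degrees, forces in N, time in s.
With the tool pointing down it reaches from about 250 to 725 mm from the base axis. Payload 4 kg.
Tool frame: the origin (TCP) lies midway between the tips of the shut fingers; the grasp point (between the pads) lies manip.grip_depth behind it (manip.grip_depth is the distance from the TCP to the grasp point, in mm); y points along the fingers, z is the direction in which the jaws open and shut, and the axes are right-handed (so a half turn about y gives the same grasp; the last joint's range is limited). The gripper opens to 85 mm and grips with 20 to 120 N. Pads are 22 mm wide; open, the fingers measure 114 mm over their backs; the gripper's body (76 mm by 85 mm) begins 54 mm behind the grasp point. The pads swing forward as they close: fully open they stand 13 mm farther back than shut.
Start: joints at [-69.557, 13.785, 0.286, 76.501, 0, 90], TCP at [174.637, -468.51, 231.306] pointing down, gripper open.
Joint ranges: [-155.79, 155.79], [-60.16, 107.12], [-62.33, 73.08], [-114, 123.19], [-81.49, 82.49], [-180, 180]. Speed limits (degrees/s): [159.86, 159.86, 180, 180, 180, 180].

INTERFACE

Orientations are given as [roll, pitch, yaw] about the fixed x, y, z axes, in that order (R = Rz(yaw) Ry(pitch) Rx(roll)).
In Python, from rig import monitor, eyes, job, manip gives the robot as it stands. The module is installed in compiled form; this text tells all that it offers.
- The arm moves only by the tool carry_out, never from a script. Its argument "plan" is a list of rows, each a list of 7 numbers: the shift along the tool's x, y, z as a fraction of full scale, then the turn, a rotation vector about the tool's x, y, z as a fraction of full scale, then the gripper's target within -1 to 1 (fully open at 1, half-way at 0, shut at -1). A call has 1 to 8 rows; each row is the pose to reach, as a shift and turn from the pose commanded when the call began, along the tool's axes at that moment; what a row does not reach only later rows make up. Full scale, the value 1, is 0.3 m for a shift and pi/4 rad for a turn. A row lasts 1/10 s, in which the tool goes at most 50 mm and 8.59 degrees, less where a joint would pass 70% of its speed; a pose out of reach is approached as far as the arm can. A call with a number of a shift or a turn outside -1 to 1 is refused whole. A call with a gripper value outside its range is refused whole. The fingers move at their own pace and stop on an object; the grip force is fixed at half the most. Time passes only in rows, so rows that repeat a pose let the fingers close. It gives the time, the measured TCP pose, the force and the opening at its end, in the units of the state.
- monitor.sense(): the state, without advancing time (a new reading comes with each control period).
- eyes.snapshot(name): name is "side" or "top"; returns a dict with "pixels" (420x560x3 uint8, red, green, blue), "fx", "fy", "cx", "cy" (pixels), "rvec" (rotation vector, rad) and "tvec" (3), from world to camera coordinates, as OpenCV has them. Camera axes: x right, y down, z forward; pixel columns grow to the right and rows downward; lengths in mm; the calibration is good to about 2 mm. A picture is of the moment at which its call begins. There is no depth.
- job.finish_job(): hands the job in, once; it reports no verdict.
The state is a dict: "t": time; "q": joint angles; "joint_vel": joint speeds; "tau": joint torques, N m; "ee_pos": TCP position; "orientation": TCP orientation; "force": force on the tool from outside, world axes, zero at the start; "torque": the same for the moment, N m; "finger_gap": opening from 0.0 (shut) to 1.0 (fully open).
Only numpy, scipy, OpenCV 4.12 (cv2) and the standard library are available. Lean on these libraries where they do the work, as an engineer would, in place of code of your own. Each camera call takes 0.05 s, during which the arm holds its last target.

TASK

The large wooden tool case on the bench stands slightly ajar, with its draw latch open. Flip the wire loop over the keeper on the case's lid, then press the latch lever down flat until it goes over centre and holds the lid drawn shut.

Things in the scene. Friction and masses are not known exactly. Their poses are not given: they have to be found in the camera images.
- case: Large wooden case, fixed on its hinge edge, 185 x 300 mm. Origin: bench level under the middle of the seam between its halves. y runs along the seam, z up, +x from the latch (deep half, wider) to the keeper (lid half). Level top 130 mm up; tape measure and offcut on it, 80 mm in y off the latch. Lever hinge axis: along y, at x -30, z 142 mm. A smaller case, 85 mm high, is latched already: not used.
- keeper (a point): Foot of the keeper's upright steel lip, at mid-width, on the keeper plate's surface (z 133 mm). It moves with the lid: x 40 mm from the seam when shut, 46 ajar. The lip is 30 mm wide along y, 14 mm high, 3 mm thick and leans 12 degrees to +x; the plate goes on 30 mm to +x. Axes as the case's. Hooked: the loop's bar lies on the plate to +x of the lip, its centre about 3 mm above this point.
- lever_tip (a point): Mid-line point near the free end of the steel latch lever (34 mm wide, 4 thick), 55 mm from its hinge. It starts about upright, leaning up to 25 degrees to +x, held by friction (1 N at the tip moves it). Pushed to -x and down it swings to a hard stop: flat, tip at x -85, z 142 mm. With the loop hooked the last 60 degrees take some 5 N, then it goes over centre and stays flat.
- loop_bar (a point): Middle of the loop's end bar. Steel wire 5 mm thick; loop 52 mm wide (42 inside), 90 mm from pivot to bar, straddling the lever and pivoted on it 18 mm from the hinge. It starts leaning back to -x, bar about 100 mm above the case's top. It swings freely: pushed to +x past vertical it falls over and, with the lever upright, its bar lands on the plate 5 to 20 mm to +x of the lip.
- lid (a joint): Angle of the lid half about the hinge at the bottom of the seam: 0 is shut; about 0.05 rad (6 mm gap at the top) is ajar, as at the start. A stiff seal springs it open to 0.05; drawn home by the latch it reads within 0.015 of 0.

How it is judged:
By the outcome, as a careful person would: the job done as asked, in the order asked, and still so for the second after the job is handed in, with the robot touching nothing.
It also fails if it takes over 35 s, if anything falls off the work surface, if the arm or the gripper's body presses on something with over 40 N, if the wrist force passes 120 N, or if a joint passes its speed limit or range.

## Working session

There is one attempt and no reset: what is moved stays moved. The work goes in short steps, Python scripts to look and compute and a tool call to move; the robot and the scene stay as the last step left them, time stands still between calls to the robot, and variables do not carry over. Pictures are saved under pics/ and viewed, and the job is handed in when it is done.

Besides the shell and the picture viewer there is one more tool, called after ">>>" as name([rows], argument=value, ...), one row to a line, values as JSON. carry_out: Moves the arm, as the interface text tells. Its arguments: {"type":"object","properties":{"plan":{"type":"array","items":{"type":"array","items":{"type":"number"}}}},"required":["plan"]}

```bash
mkdir -p pics
cat > h.py <<'E'
import numpy as np,cv2
from rig import monitor,eyes,job,manip
def snap(n,f):
    s=eyes.snapshot(n); cv2.imwrite('pics/'+f+'.png',cv2.cvtColor(s['pixels'],cv2.COLOR_RGB2BGR)); np.save('pics/'+f+'.npy',s,allow_pickle=True); return s
def load(f): return np.load('pics/'+f+'.npy',allow_pickle=True).item()
def ray(s,u,v):
    R=cv2.Rodrigues(np.array(s['rvec'],float))[0];t=np.array(s['tvec'],float).ravel()
    d=R.T@np.array([(u-s['cx'])/s['fx'],(v-s['cy'])/s['fy'],1]);return -R.T@t,d/np.linalg.norm(d)
def plane(s,u,v,z):
    c,d=ray(s,u,v);return c+d*(z-c[2])/d[2]
def tri(s1,p1,s2,p2):
    c1,d1=ray(s1,*p1);c2,d2=ray(s2,*p2)
    k=np.linalg.lstsq(np.array([d1,-d2]).T,c2-c1,rcond=None)[0]
    a=c1+k[0]*d1;b=c2+k[1]*d2;return (a+b)/2,np.linalg.norm(a-b)
def proj(s,P):
    return cv2.projectPoints(np.array(P,float).reshape(-1,1,3),np.array(s['rvec'],float),np.array(s['tvec'],float),np.array([[s['fx'],0,s['cx']],[0,s['fy'],s['cy']],[0,0,1]]),None)[0].reshape(-1,2)
E
python3 - <<'E'
from h import *
print(monitor.sense(),manip.grip_depth)
for n in('side','top'):
    s=snap(n,n+'0');print(n,s['fx'],ray(s,s['cx'],s['cy']))
E
```

```text
{'t': 0.0, 'q': array([-6.95585645e+01,  1.38318000e+01,  2.14145494e-01,  7.65020272e+01,
       -1.87277498e-03,  9.00009628e+01]), 'joint_vel': array([-0.0429209 , -0.08300638,  0.01337793, -0.05282131, -0.02490921,
       -0.12407499]), 'tau': array([ 1.64979581e-03, -3.72319150e+01,  2.52407759e+01,  1.68897497e-02,
        3.41036393e-04, -9.74884301e-06]), 'ee_pos': array([ 174.39526697, -467.92715567,  230.41931193]), 'orientation': array([-9.01196817e+01, -1.87478200e-03, -1.59559523e+02]), 'force': array([ 0.40320982, -1.33012998, -0.52051168]), 'torque': array([ 0.02399906,  0.02289288, -0.03922777]), 'finger_gap': 1.0048125263022787} 18.700000000000003
side 443.13812229646743 (array([ 438.13032025, -278.8484342 ,  674.68761415]), array([ 0.22442302,  0.48484938, -0.84531378]))
top 447.2540469332677 (array([462.76011154,  46.33341128, 769.57559565]), array([ 0.16925496, -0.01282117, -0.9854889 ]))
```

View pics/side0.png

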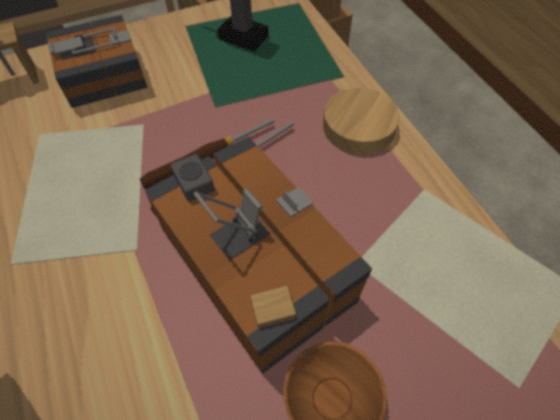

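View pics/top0.png

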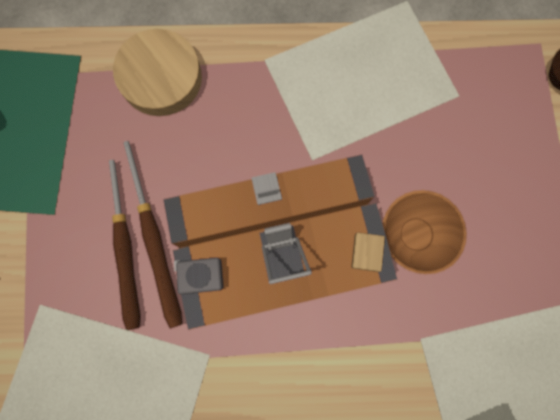

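Run:
```python
from h import *
a=load('side0')['pixels'][120:340,130:390,::-1];b=load('top0')['pixels'][140:340,150:420,::-1]
cv2.imwrite('pics/c1.png',cv2.resize(a,None,fx=2.7,fy=2.7,interpolation=2))
cv2.imwrite('pics/c2.png',cv2.resize(b,None,fx=2.9,fy=2.9,interpolation=2))
```

```text
(no output)
```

View pics/c1.png

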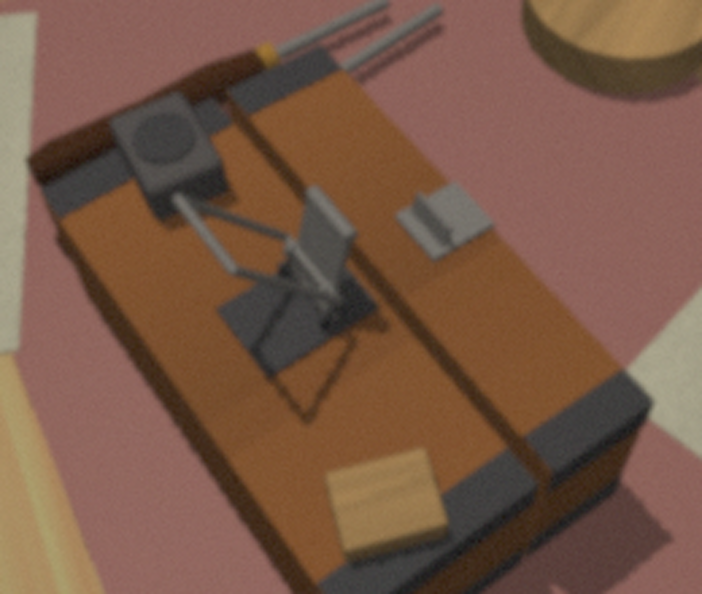

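View pics/c2.png

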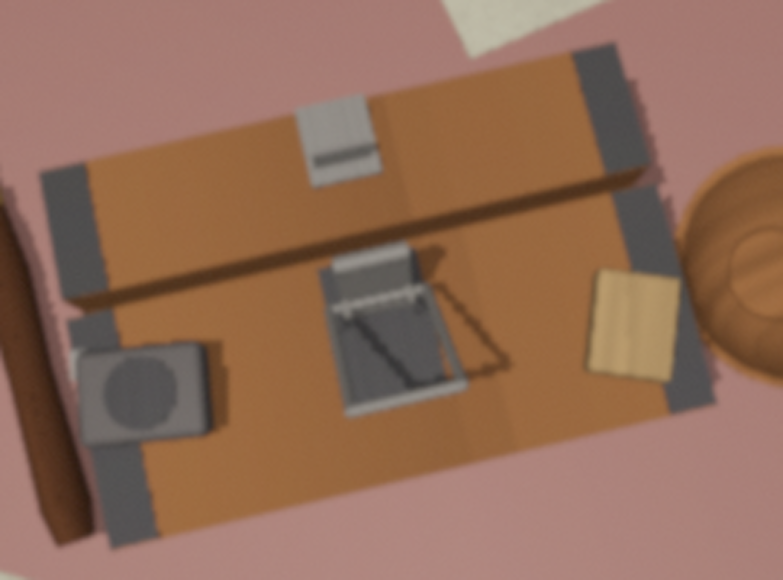

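```bash
cat >> h.py <<'E'
T=lambda x,y:(150+x/2.9,140+y/2.9)
S=lambda x,y:(130+x/2.7,120+y/2.7)
E
python3 - <<'E'
from h import *
np.set_printoptions(precision=1,suppress=True)
a=load('side0');b=load('top0')
for n,p,q in [('barL',(178,198),(348,410)),('barR',(233,270),(466,385)),('levL',(312,187),(333,265)),('levR',(352,235),(410,248)),('pivL?',(290,240),(340,308)),('pivR',(335,300),(425,292)),
 ('lipL',(418,197),(313,158)),('lipR',(452,243),(377,147)),('plL',(398,215),(311,186)),('plR',(435,258),(382,172)),('plfR',(492,222),(366,95)),('plfL',(455,183),(296,107))]:
    print(n,*tri(a,S(*p),b,T(*q)))
c={}
for n,q in [('dNL',(111,548)),('dNR',(716,402)),('dFR',(655,188)),('dFL',(70,320)),('lFL',(41,172)),('lFR',(615,43))]:
    c[n]=plane(b,*T(*q),130);print(n,c[n])
d=c['dNL']-c['dNR'];print('len',np.linalg.norm(d),'yaw of y axis',np.degrees(np.arctan2(d[1],d[0]))-90)
E
```

```text
barL [470.7  52.5 233. ] 0.8044828007988155
barR [479.7   4.1 235.7] 1.0335942325438898
levL [535.2  58.3 196.8] 1.2307313513012796
levR [542.   23.8 196.9] 1.1320915786671875
pivL? [519.3  56.1 162.6] 1.446282866951702
pivR [526.7  15.8 158.5] 2.327516955592595
lipL [596.7  68.3 139.1] 2.3859637964607594
lipR [602.5  36.4 133.7] 1.8584407503900005
plL [585.1  70.  126.5] 2.637172109777603
plR [590.9  34.1 129.3] 2.6007775627728407
plfR [629.8  41.3 130.8] 0.9986540310407821
plfL [625.1  77.2 125.4] 0.014092379625703795
dNL [409.3 168.3 130. ]
dNR [ 471.3 -126.1  130. ]
dFR [ 578.2 -102.7  130. ]
dFL [518.7 189.5 130. ]
lFL [593.2 205.2 130. ]
lFR [654.1 -86.7 130. ]
len 300.83444369573607 yaw of y axis 11.893216394319026
```

Side view (crop): the loop bar runs from (178,198) to (233,270) and the lever tip from (312,187) to (352,235). The top view agrees. The case is yawed about 11.7°, with its origin near (552, 44). The lever leans about 17° to +x, and the bar is at case x ≈ -78, z ≈ 234. These match the sizes given.

I'll close the fingers and go behind the loop.

>>> carry_out([
  [-0.15, 0, -0.13, 0, 0.05, 0, -1],
  [-0.3, 0, -0.26, 0, 0.1, 0, -1],
  [-0.45, 0, -0.39, 0, 0.15, 0, -1],
  [-0.6, 0, -0.52, 0, 0.193, 0, -1],
  [-0.7, 0, -0.61, 0, 0.193, 0, -1],
  [-0.7, 0, -0.61, 0, 0.193, 0, -1],
  [-0.7, 0, -0.61, 0, 0.193, 0, -1],
  [-0.7, 0, -0.61, 0, 0.193, 0, -1],
])

```text
t: 0.9
ee_pos: [307.6, -223.2, 231.2]
orientation: [-90.0, -0.0, -168.1]
force: [-0.0, -0.6, 0.6]
finger_gap: -0.002
```

>>> carry_out([
  [-0.1, 0, -0.12, 0, 0, 0, -1],
  [-0.2, 0, -0.24, 0, 0, 0, -1],
  [-0.3, 0, -0.36, 0, 0, 0, -1],
  [-0.4, 0.01, -0.48, 0, 0, 0, -1],
  [-0.5, 0.03, -0.6, 0, 0, 0, -1],
  [-0.595, 0.05, -0.707, 0, 0, 0, -1],
  [-0.595, 0.05, -0.707, 0, 0, 0, -1],
  [-0.595, 0.05, -0.707, 0, 0, 0, -1],
])

```text
t: 1.7
ee_pos: [439.0, 19.9, 215.5]
orientation: [-90.0, -0.1, -168.2]
force: [-0.4, -0.7, -0.4]
finger_gap: 0.003
```

Run:
```python
from h import *
a=snap('side','side1');b=snap('top','top1')
cv2.imwrite('pics/d1.png',np.hstack([cv2.resize(x['pixels'][100:340,130:400,::-1],(400,356)) for x in (a,b)]))
print(monitor.sense()['ee_pos'])
```

```text
[438.6429066   18.89600708 216.1035931 ]
```

View pics/d1.png

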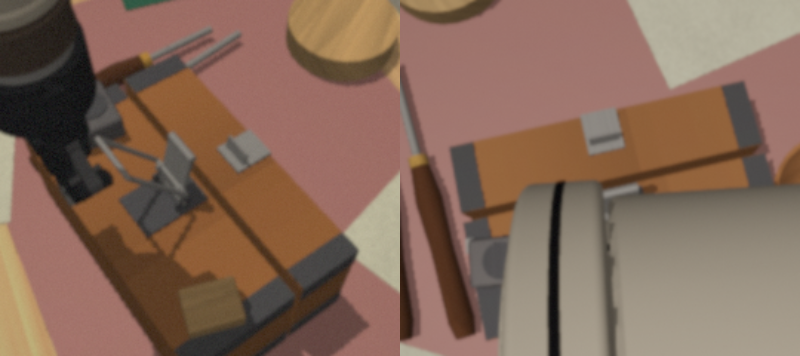

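The gripper's fingers (side crop around (90,185)) stand behind the bar (around (115,155)), clear of the tape. Next I push the loop over to +x.

>>> carry_out([
  [-0.04, 0, 0, 0, 0, 0, -1],
  [-0.08, 0, 0, 0, 0, 0, -1],
  [-0.12, 0, 0, 0, 0, 0, -1],
  [-0.16, 0, 0, 0, 0, 0, -1],
  [-0.2, 0, 0, 0, 0, 0, -1],
  [-0.24, 0, 0, 0, 0, 0, -1],
  [-0.265, 0, 0, 0, 0, 0, -1],
  [-0.265, 0, 0, 0, 0, 0, -1],
])

```text
t: 2.6
ee_pos: [518.0, 36.8, 215.9]
orientation: [-90.0, -0.0, -168.2]
force: [-1.3, 0.1, -0.8]
finger_gap: -0.003
```

Run:
```python
from h import *
a=snap('side','side2')
cv2.imwrite('pics/d2.png',cv2.resize(a['pixels'][100:340,130:400,::-1],None,fx=2.4,fy=2.4))
```

```text
(no output)
```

View pics/d2.png

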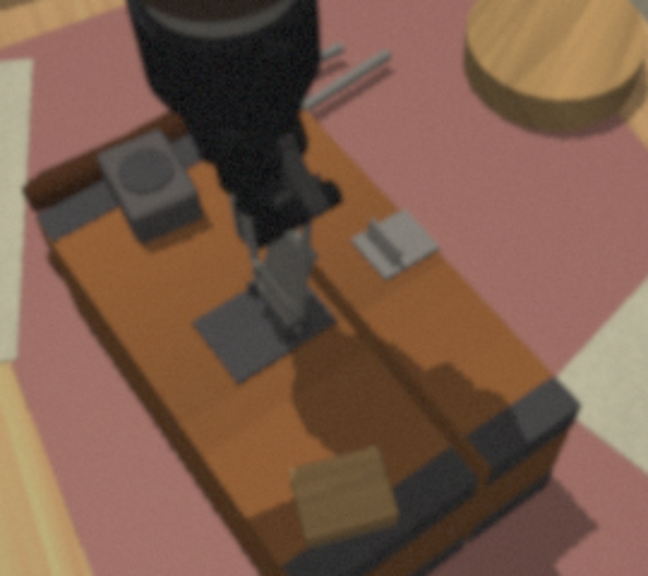

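The loop's left leg, at about (245,225), is close to vertical and not yet over. I push 36 mm further.

>>> carry_out([
  [-0.04, 0, 0, 0, 0, 0, -1],
  [-0.08, 0, 0, 0, 0, 0, -1],
  [-0.12, 0, 0, 0, 0, 0, -1],
  [-0.12, 0, 0, 0, 0, 0, -1],
  [-0.12, 0, 0, 0, 0, 0, -1],
  [-0.12, 0, 0, 0, 0, 0, -1],
])

```text
t: 3.25
ee_pos: [551.3, 43.7, 216.3]
orientation: [-90.0, -0.0, -168.2]
force: [0.7, 0.9, -0.1]
finger_gap: -0.001
```

Run:
```python
from h import *
a=snap('side','side3')
cv2.imwrite('pics/d3.png',cv2.resize(a['pixels'][100:340,130:400,::-1],None,fx=2.4,fy=2.4))
```

```text
(no output)
```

View pics/d3.png

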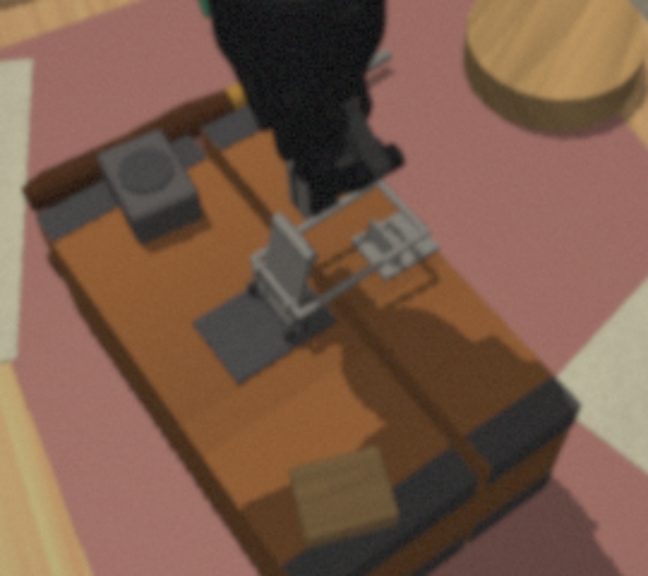

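The loop is over to +x, its bar at about (380,185)-(435,240), probably still falling. I move a bit further to +x and look again.

>>> carry_out([
  [-0.04, 0, 0, 0, 0, 0, -1],
  [-0.08, 0, 0, 0, 0, 0, -1],
  [-0.08, 0, 0, 0, 0, 0, -1],
  [-0.08, 0, 0, 0, 0, 0, -1],
])

```text
t: 3.7
ee_pos: [575.0, 48.6, 216.2]
orientation: [-90.0, -0.1, -168.2]
force: [-0.8, 0.7, 0.1]
finger_gap: -0.001
```

Run:
```python
from h import *
a=snap('side','side4')
cv2.imwrite('pics/d4.png',cv2.resize(a['pixels'][100:340,130:400,::-1],None,fx=2.4,fy=2.4))
```

```text
(no output)
```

View pics/d4.png

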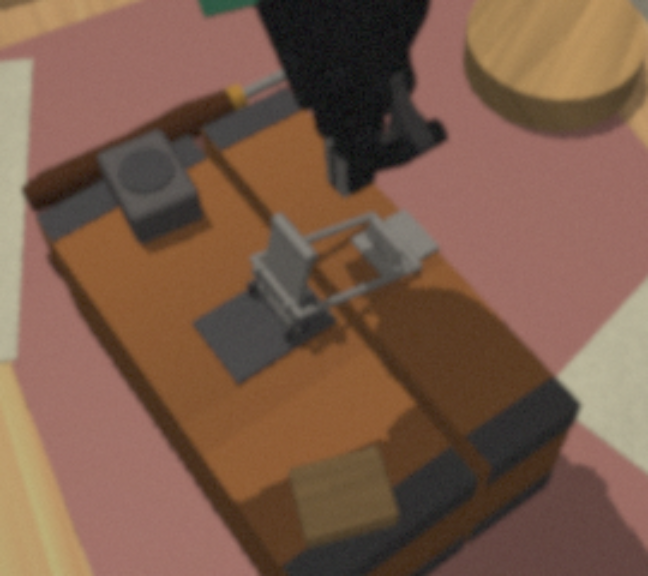

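```bash
cat >> h.py <<'E'
def C(x,y,z,o=(552,44),a=11.8):
    a=np.radians(a);return [o[0]+x*np.cos(a)-y*np.sin(a),o[1]+x*np.sin(a)+y*np.cos(a),z]
E
python3 - <<'E'
from h import *
a=load('side4');x0,y0=220,160
im=cv2.resize(a['pixels'][160:260,220:340,::-1],None,fx=6,fy=6,interpolation=2)
for P,c in [(C(62,23,135.5),(0,0,255)),(C(62,-23,135.5),(0,0,255)),(C(49,15,147),(255,0,0)),(C(49,-15,147),(255,0,0)),(C(46,15,133),(0,255,0)),(C(46,-15,133),(0,255,0)),(C(-30+55*.29,0,142+52.6),(255,255,0))]:
    p=(proj(a,P)[0]-[x0,y0]+.5)*6;cv2.circle(im,tuple(int(v) for v in p),4,c,-1)
cv2.imwrite('pics/d5.png',im)
E
```

```text
(no output)
```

View pics/d5.png

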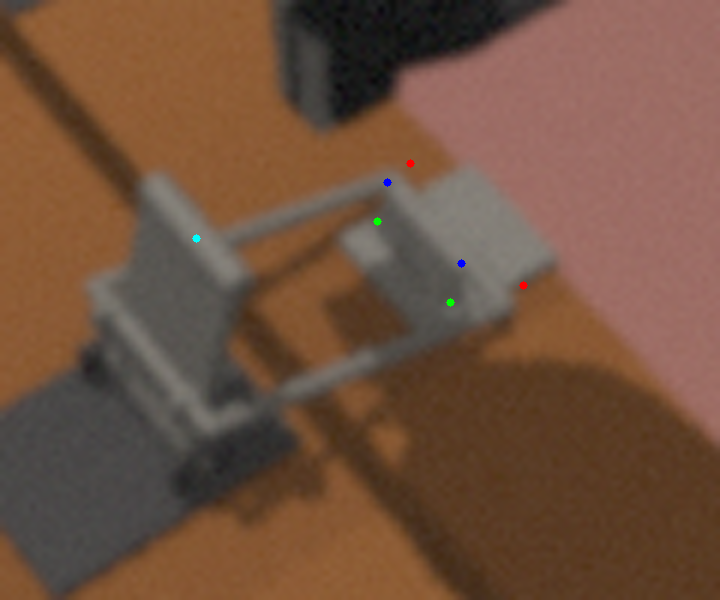

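Run:
```python
from h import *
a=load('side4')
def inv(P):
    c,s=np.cos(np.radians(11.8)),np.sin(np.radians(11.8));d=P-np.array([552,44,0]);return [round(float(v),1) for v in(d[0]*c+d[1]*s,-d[0]*s+d[1]*c,d[2])]
for p in [(395,178),(508,312),(90,283),(215,425),(150,178),(245,270),(345,238),(473,165),(555,260)]:
  print(p,[inv(plane(a,220+p[0]/6-.5,160+p[1]/6-.5,z)) for z in (133,136,142,150,160,197)])
```

```text
(395, 178) [[57.3, 23.1, 133.0], [56.0, 21.3, 136.0], [53.4, 17.8, 142.0], [49.9, 13.2, 150.0], [45.6, 7.3, 160.0], [29.6, -14.2, 197.0]]
(508, 312) [[55.4, -25.6, 133.0], [54.1, -27.0, 136.0], [51.6, -30.0, 142.0], [48.1, -33.9, 150.0], [43.8, -38.9, 160.0], [27.9, -57.1, 197.0]]
(90, 283) [[-21.6, 42.1, 133.0], [-22.4, 40.3, 136.0], [-24.2, 36.6, 142.0], [-26.5, 31.6, 150.0], [-29.3, 25.4, 160.0], [-40.0, 2.6, 197.0]]
(215, 425) [[-19.9, -9.4, 133.0], [-20.8, -11.0, 136.0], [-22.5, -14.1, 142.0], [-24.9, -18.3, 150.0], [-27.8, -23.6, 160.0], [-38.5, -42.9, 197.0]]
(150, 178) [[7.9, 59.8, 133.0], [6.9, 57.8, 136.0], [4.8, 53.9, 142.0], [2.1, 48.7, 150.0], [-1.4, 42.2, 160.0], [-14.0, 18.1, 197.0]]
(245, 270) [[11.1, 22.7, 133.0], [10.1, 20.9, 136.0], [8.0, 17.4, 142.0], [5.2, 12.8, 150.0], [1.7, 6.9, 160.0], [-11.2, -14.6, 197.0]]
(345, 238) [[36.5, 15.8, 133.0], [35.3, 14.0, 136.0], [32.9, 10.6, 142.0], [29.7, 6.1, 150.0], [25.8, 0.4, 160.0], [11.2, -20.7, 197.0]]
(473, 165) [[75.5, 14.6, 133.0], [74.1, 12.9, 136.0], [71.3, 9.5, 142.0], [67.6, 5.0, 150.0], [62.9, -0.7, 160.0], [45.6, -21.7, 197.0]]
(555, 260) [[74.1, -20.4, 133.0], [72.7, -21.9, 136.0], [69.9, -24.9, 142.0], [66.2, -28.9, 150.0], [61.6, -34.0, 160.0], [44.4, -52.6, 197.0]]
```

The bar lies on the plate about 9 mm to +x of the lip foot (x ≈ 55, y -27 to +21 at z 136), so it is hooked loosely. The fingers are now on the +x side of the lever. I lower them and push the lever to -x.

>>> carry_out([
  [0, 0.06, 0, 0, 0, 0, -1],
  [0.02, 0.1, 0, 0, 0, 0, -1],
  [0.055, 0.1, 0, 0, 0, 0, -1],
  [0.088, 0.1, 0, 0, 0, 0, -1],
  [0.12, 0.095, 0, 0, 0, 0, -1],
  [0.15, 0.095, 0, 0, 0, 0, -1],
  [0.18, 0.097, 0, 0, 0, 0, -1],
  [0.18, 0.097, 0, 0, 0, 0, -1],
])

```text
t: 4.55
ee_pos: [522.0, 37.5, 187.8]
orientation: [-90.0, 0.0, -168.3]
force: [1.4, 0.7, 0.9]
finger_gap: -0.0
```

Run:
```python
from h import *
a=snap('side','side6')
cv2.imwrite('pics/d6.png',cv2.resize(a['pixels'][130:290,180:360,::-1],None,fx=3.6,fy=3.6,interpolation=2))
```

```text
(no output)
```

View pics/d6.png

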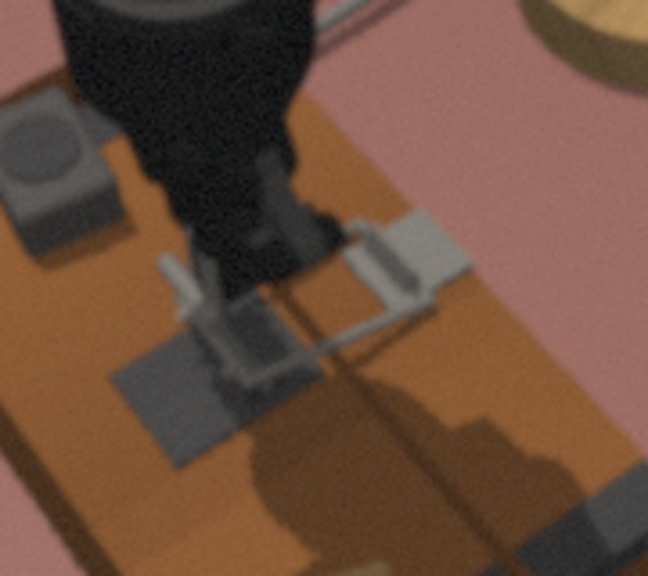

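The lever is tipping to -x, and the loop is still around the lip with its bar near (400,270). I continue along the arc.

>>> carry_out([
  [0.018, 0.002, 0, 0, 0, 0, -1],
  [0.035, 0.008, 0, 0, 0, 0, -1],
  [0.053, 0.02, 0, 0, 0, 0, -1],
  [0.07, 0.033, 0, 0, 0, 0, -1],
  [0.085, 0.047, 0, 0, 0, 0, -1],
  [0.098, 0.063, 0, 0, 0, 0, -1],
  [0.098, 0.063, 0, 0, 0, 0, -1],
])

```text
t: 5.3
ee_pos: [492.6, 31.4, 167.5]
orientation: [-90.0, -0.1, -168.3]
force: [1.4, -0.5, 0.7]
finger_gap: 0.001
```

Run:
```python
from h import *
a=snap('side','side7')
cv2.imwrite('pics/d7.png',cv2.resize(a['pixels'][130:290,180:360,::-1],None,fx=3.6,fy=3.6,interpolation=2))
```

```text
(no output)
```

View pics/d7.png

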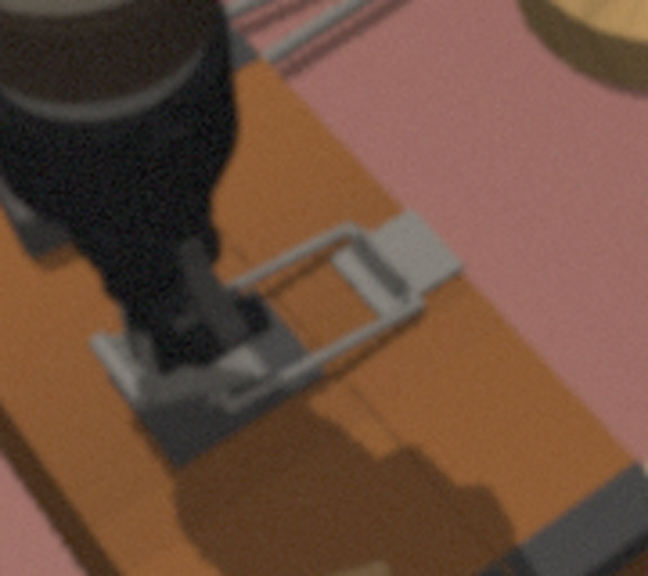

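The seam gap is nearly shut, the bar is behind the lip, and the lever is about 60° down. Now I press it flat.

>>> carry_out([
  [0.01, 0.02, 0, 0, 0, 0, -1],
  [0.017, 0.04, 0, 0, 0, 0, -1],
  [0.02, 0.06, 0, 0, 0, 0, -1],
  [0.022, 0.08, 0, 0, 0, 0, -1],
  [0.022, 0.09, 0, 0, 0, 0, -1],
  [0.022, 0.09, 0, 0, 0, 0, -1],
])

```text
t: 5.95
ee_pos: [486.7, 30.4, 143.8]
orientation: [-90.0, 0.0, -168.2]
force: [-8.7, -1.2, 22.0]
finger_gap: 0.0
```

It has stopped at z ≈ 143.8 with 22 N, which is the expected flat height. I retreat upward and check.

>>> carry_out([
  [0, -0.1, 0, 0, 0, 0, -1],
  [0, -0.25, 0, 0, 0, 0, -1],
  [0, -0.4, 0, 0, 0, 0, -1],
  [0.2, -0.5, 0, 0, 0, 0, -1],
  [0.35, -0.5, 0.1, 0, 0, 0, -1],
  [0.5, -0.5, 0.25, 0, 0, 0, -1],
  [0.5, -0.5, 0.4, 0, 0, 0, -1],
  [0.5, -0.5, 0.55, 0, 0, 0, -1],
])

```text
t: 6.75
ee_pos: [371.0, -149.2, 291.5]
orientation: [-90.0, 0.0, -168.2]
force: [2.1, 0.4, 0.5]
finger_gap: -0.001
```

Run:
```python
from h import *
a=snap('side','side8');b=snap('top','top8')
cv2.imwrite('pics/d8.png',np.hstack([cv2.resize(x['pixels'][130:330,s:s+220,::-1],(400,364),interpolation=2) for x,s in ((a,150),(b,160))]))
print(monitor.sense()['ee_pos'],monitor.sense()['force'])
```

```text
[ 372.44940986 -153.35287865  290.59571394] [-1.11515497 -0.03382839  0.07361554]
```

View pics/d8.png

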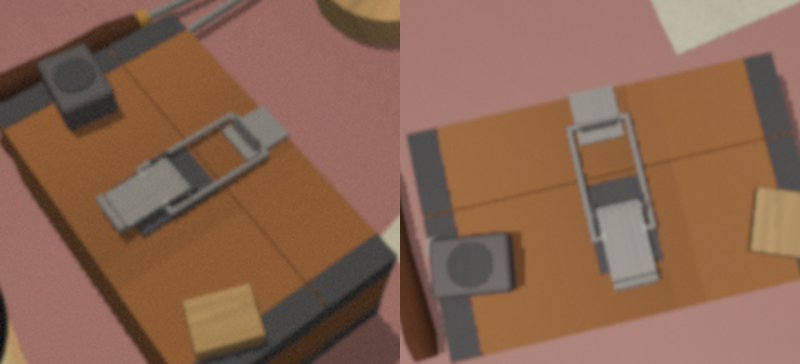

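The seam is shut to a thin line and the lever lies flat. The bar, in the top crop at (570,125)-(630,117), is beyond the lip, and the tape and offcut are unmoved. I hold for a moment and compare before handing in.

>>> carry_out([
  [0, 0, 0, 0, 0, 0, -1],
  [0, 0, 0, 0, 0, 0, -1],
  [0, 0, 0, 0, 0, 0, -1],
  [0, 0, 0, 0, 0, 0, -1],
  [0, 0, 0, 0, 0, 0, -1],
])

```text
t: 7.35
ee_pos: [373.1, -147.5, 291.3]
orientation: [-90.0, -0.0, -168.1]
force: [-0.4, 0.4, 0.2]
finger_gap: 0.002
```

Run:
```python
from h import *
b=snap('top','top9');a=load('top8')
d=np.abs(a['pixels'].astype(int)-b['pixels'])[140:330,230:320].mean();print('diff',d)
f=lambda s,x,y:plane(s,160+x*220/400,130+y*200/364,144)
s=a;print('lever end', [np.round(np.array(f(s,x,y)),1) for x,y in((612,288),(658,280))] if 0 else [np.round(f(s,x-400,y),1) for x,y in((610,287),(658,279))],'expected',C(-88,17,144),C(-88,-17,144))
if d<6: job.finish_job();print('done')
```

```text
diff 0.5831968810916179
lever end [array([462.7,  46.2, 144. ]), array([467.9,   9.6, 144. ])] expected [np.float64(462.3832369076613), np.float64(42.6450930468711), 144] [np.float64(469.3361026702821), np.float64(9.363601828973806), 144]
the job is handed in; nothing more can be done
done
```

The case is latched and the job is handed in, at about 7.5 s of the 35 s allowed. I pushed the wire loop over to +x with the shut fingers until its bar fell onto the keeper plate behind the lip. Then I pushed the lever back to -x and pressed it flat.

- **Hooking:** before I moved the lever, the bar measured about 9 mm to +x of the lip foot. After latching, the top view shows it still on the far side of the lip.
- **Lever:** the push stopped at z ≈ 144 mm with about 22 N upward, the height expected for flat. The lever's free end measured within about 4 mm of its expected flat position.
- **Lid:** the seam shows as a thin line, so the lid looks drawn shut. I judged this from the pictures, since no lid angle reading was available.
- **Holding:** with the arm withdrawn, two pictures about 0.6 s apart showed no change in the latch. The tape measure and offcut did not move.

No check failed. Positions measured from the two cameras differed by up to about 4 mm, too little to affect the result.

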